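# Snap the stone pestle into its spring-clip rack

## Task

Pick up the stubby basalt pestle from the bench and press it down, lying level, between the spring leaves of the clip rack until both clips have snapped around its shaft and it sits fully home on the saddles; either end may point either way. Press gently: the stone must never bear on the rack with more than 24 N, all its contacts counted together. Then let go, and leave the mortar, strainer and tumbler where they are.

Things in the scene. Friction and masses are not known exactly. Their poses are not given: they have to be found in the camera images.
- pestle: Black stone pestle, 184 mm long, 0.3 to 0.45 kg, lying on the bench. Plain round shaft 26 mm in diameter and 120 mm long, with a 37 mm diameter head 32 mm long at each end (domed at +x, blunt at -x; a 16 mm wide flat foot under each keeps it from rolling). Origin on its axis, mid-length, so 19 mm above the bench at the start; x runs along its length, z up as it lies.
- rack: Fixed clip rack: wooden base 200 (x) x 85 (y) x 12 mm; above it on two studs a sprung steel bar 145 x 46 x 12 mm, its top 38 to 74 mm above the bench, carrying two equal clips centred at x = -42 and +42 mm, each 12 mm wide along x. Origin at the centre of the base's underside, z up; the pestle's axis must lie along x over y = 0. Between the clips (x -36 to 36 mm) fingers have room.
- lips (a point): Fixed mark on the rack's z axis, 126 mm up: lip height with the bar set fully up. Each clip is two upright spring leaves (faces at y = +/-18 mm, hinged 45 mm under the lips) with round inward lips, radius 4 mm, centred at y = +/-13 mm, flared outward for 13 mm above. The shaft first touches when its axis is about 11 mm over lip height; once past, the resistance drops sharply.
- home (a point): Fixed mark on the rack's z axis, 116 mm up: the pestle's origin when fully home, if the bar is set fully up. The shaft then bears on the two flat saddle blocks (tops 13 mm lower), and load is felt anew on reaching them, 10 mm past lip height; after the snap friction may hold it a few mm short.
- bar (a point): Fixed mark, 74 mm up: bar top if set fully up. The studs put bar, clips and saddles 0 to 36 mm lower, differently each time; no pose reports it. On its springs the bar also yields: it holds to about 6 N, then sinks 1 mm per 7 N (10 mm at most) and comes back. The lips resist with 12 to 20 N (pestle weight included) by unknown friction: feel for home.
- cobek: Black stone mortar bowl, 170 mm across, 55 mm high, origin under its centre. Leave alone.
- strainer: Red plastic strainer bowl, 130 mm across, 45 mm high, flat handle reaching 160 mm from the bowl's centre along its +x; origin under the bowl's centre. Leave alone.
- tumbler: Glass tumbler, 72 mm across, 105 mm high, origin under its centre. Leave alone.
Mind the look-alikes: they are no part of the job. Of the things that look like the rack, the smallest one is meant.

How it is judged:
On the way, in this order (a step that is already met when the one before it is completed fails the run):
1. the pestle is lifted over the rack, clear of the clips (height (world z) of pestle above 0.139 m and horizontal distance between pestle and rack below 0.05 m), for 0.05 s.
2. the pestle is down on the saddles, inside both clips (contact force between pestle and clipbar_c1 above 0.1 N and contact force between pestle and clipbar_c2 above 0.1 N and z of pestle in the frame of rack below 0.119 m and x of pestle in the frame of rack between -0.014 and 0.014 m and y of pestle in the frame of rack between -0.004 and 0.004 m and angle between the x axis of pestle and the x axis of rack, either way round below 0.06 rad), for 0.2 s.
At the end, for the whole second after the job is handed in: The released pestle rests in both clips, bearing on both saddles (over 0.1 N on each), its axis under 119 mm above the rack's underside, within 4 mm of the channel's centre line and 14 mm of its middle, within 0.06 rad of the channel's direction, at rest (all of step 2 and linear speed of pestle below 0.02 m/s and angular speed of pestle below 0.2 rad/s); the robot touches nothing.
It fails at once if the pestle bears on the rack with more than 24 N (contact force between pestle and rack above 24 N).
It fails at once if the mortar is moved more than 30 mm (distance of cobek from where it was at the start of the episode above 0.03 m).
It fails at once if the strainer is moved more than 30 mm (distance of strainer from where it was at the start of the episode above 0.03 m).
It fails at once if the tumbler is moved more than 30 mm (distance of tumbler from where it was at the start of the episode above 0.03 m).
It also fails if it takes over 62 s, if anything falls off the work surface, if the arm or the gripper's body presses on something with over 40 N, if the wrist force passes 120 N, or if a joint passes its speed limit or range.

## Robot

A 6-joint arm with a two-finger parallel gripper is mounted at the origin on the work surface. World frame = base frame: x ahead of the robot, y to its left, z up, the work surface at z = 0. Lengths are in m, angles in rad, forces in N, time in s.
With the tool pointing down it reaches from about 0.275 to 0.975 m from the base axis. Payload 8.4 kg.
Tool frame: the origin (TCP) lies on the front face of the gripper's body, between the roots of the fingers; the fingertips stand 88 mm ahead of it and the grasp point (between the pads) lies 69 mm ahead of it (r.tip_extent is the distance from the TCP to the fingertips, in m); z points along the fingers, x is the direction in which the jaws open and shut, and the axes are right-handed (so a half turn about z gives the same grasp; the last joint's range is limited). The gripper opens to 92 mm and grips with 3 to 60 N. Pads are 20 mm wide; open, the fingers measure 128 mm over their backs; the gripper's body (75 mm by 189 mm) begins 69 mm behind the grasp point.
Start: joints at [-1.308, 0.353, 1.633, -0, 1.155, -0.002], TCP at [0.164, -0.603, 0.303] pointing down, gripper open.
Joint ranges: [-2.63, 2.63], [-0.92, 2.1], [0.06, 2.66], [-1.3, 4.44], [0, 2.69], [-3.02, 3.02]. Speed limits (rad/s): [2.22, 2.22, 2.79, 3.14, 3.14, 3.14].

## Interface

Orientations are given as [roll, pitch, yaw] about the fixed x, y, z axes, in that order (R = Rz(yaw) Ry(pitch) Rx(roll)).
In Python, from cell import r, viewer gives the robot as it stands. Calls block until the motion is done:
- r.move_pose(position, orientation): joint-space move of the TCP to a pose.
- r.move_l(position, rotation=None, max_speed=0.15, stop_force=None): straight line of the TCP; rotation=None keeps the orientation; max_speed is the mean speed in m/s. With stop_force (N) it stops when the force on the tool has changed by that much, and returns True; else False.
- r.move_j(angles): joint-space move.
- r.move_gripper(opening, f_grip=None): finger opening in m; f_grip is the grip in N (None keeps the last); returns when the fingers have stopped.
- r.pause(seconds).
- r.solve_ik(position, orientation): joint angles nearest the present ones, or None.
- r.state(): the state.
- viewer.read_camera(name): name is "scene" or "top" or "wrist"; returns a dict with "frame" (384x512x3 uint8, red, green, blue), "camera_matrix" (3x3 intrinsics, pixels), "eye" and "orientation" of the camera in the world. Camera axes: x right, y up, looking along -z (the intrinsics and any distortion apply to the point x, -y, -z); pixel columns grow to the right and rows downward; lengths in m; the calibration is good to about 2 mm. A picture is of the moment at which its call begins. There is no depth.
A pose or a line that the arm cannot do raises r.PlanningError and nothing moves.
- r.job_done(): hands the job in, once; it reports no verdict.
The state is a dict: "time_s": time; "joints": joint angles; "joint_vel": joint speeds; "joint_efforts": joint torques, N m; "position": TCP position; "orientation": TCP orientation; "force": force on the tool from outside, world axes, zero at the start; "wrist_torque": the same for the moment, N m; "grip_width": finger opening in m.
Only numpy, scipy, OpenCV 4.12 (cv2) and the standard library are available. Lean on these libraries where they do the work, as an engineer would, in place of code of your own. Each camera call takes 0.05 s, during which the arm holds its last target.

## Working session

There is one attempt and no reset: what is moved stays moved. The work goes in short steps, each a Python script; the robot and the scene stay as the last script left them, time stands still between calls to the robot, and variables do not carry over. Pictures are saved under pics/ and viewed, and the job is handed in when it is done.

```bash
ls; mkdir -p pics
python3 - <<'E'
from cell import r, viewer
import cv2
for n in ["scene","top","wrist"]:
    c=viewer.read_camera(n)
    cv2.imwrite(f"pics/a_{n}.png",c["frame"][:,:,::-1])
    print(n,c["camera_matrix"],c["eye"],c["orientation"],[k for k in c])
print(r.state())
E
```

```text
pics
scene [[480.33034806   0.         253.14882677]
 [  0.         480.33034806 188.39903263]
 [  0.           0.           1.        ]] [ 1.32518303 -0.88171184  1.17360102] [0.85854066 0.00519076 0.72218012] ['frame', 'camera_matrix', 'eye', 'orientation']
top [[418.72255328   0.         254.28803673]
 [  0.         418.72255328 190.72947292]
 [  0.           0.           1.        ]] [0.39137997 0.07724918 1.23264173] [ 0.08033609 -0.02743946 -1.56001979] ['frame', 'camera_matrix', 'eye', 'orientation']
wrist [[334.09987505   0.         246.23541474]
 [  0.         334.09987505 189.14852084]
 [  0.           0.           1.        ]] [ 0.23178684 -0.58483857  0.38443305] [-2.55624875e-01  1.17764139e-03 -1.30651498e+00] ['frame', 'camera_matrix', 'eye', 'orientation']
{'time_s': 0.15, 'joints': array([-1.30838036e+00,  3.53459237e-01,  1.63390729e+00,  3.71179172e-05,
        1.15521542e+00, -2.38676277e-03]), 'joint_vel': array([-2.26179238e-03, -2.60884434e-05, -3.05120647e-03,  3.27844806e-03,
       -2.96580451e-04,  1.11282055e-03]), 'joint_efforts': array([ 6.14696473e-04, -5.94208503e+01, -3.34469962e+01,  6.97836326e-02,
        2.04597856e-02, -7.21832134e-05]), 'position': array([ 0.1635228 , -0.60295595,  0.30217871]), 'orientation': array([-3.14155635e+00,  9.89215007e-04, -1.30600858e+00]), 'force': array([ 0.41123703,  0.2178871 , -0.40576292]), 'wrist_torque': array([-0.07637543, -0.01846536,  0.00350294]), 'grip_width': 0.09153545403252698}
```

View pics/a_scene.png

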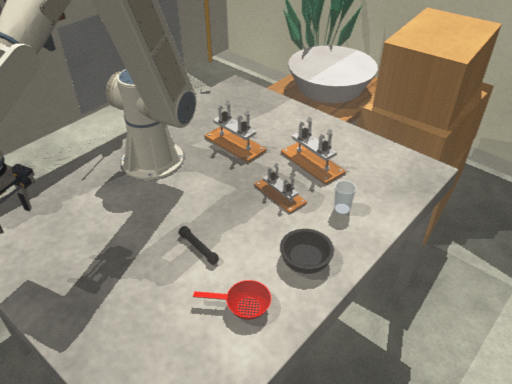

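View pics/a_top.png

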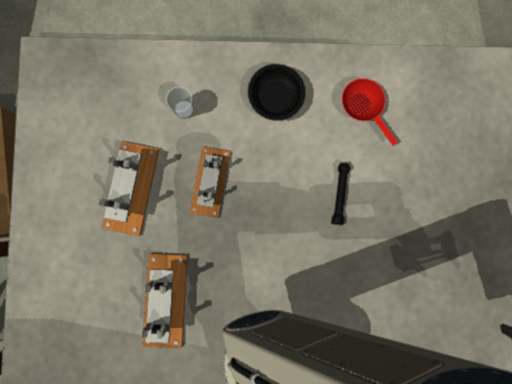

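View pics/a_wrist.png

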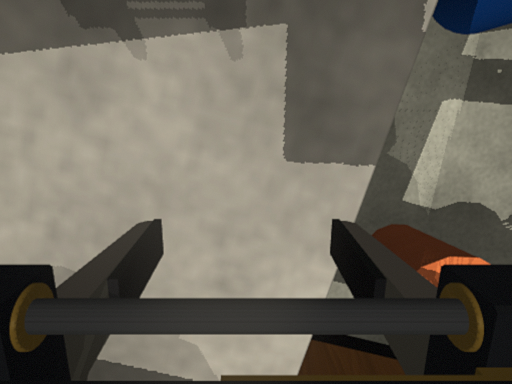

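The scene shows three racks. The smallest is at top-view px (211,182), and the pestle lies at (341,194). I'll measure both in the top view.

```bash
cat > h.py <<'E'
from cell import r, viewer
import cv2, numpy as np
from scipy.spatial.transform import Rotation as Ro
def rays(c,px):
    px=np.atleast_2d(px).astype(float); K=c["camera_matrix"]
    d=np.c_[(px[:,0]-K[0,2])/K[0,0], -(px[:,1]-K[1,2])/K[1,1], -np.ones(len(px))]
    return d@Ro.from_euler('xyz',c["orientation"]).as_matrix().T
def plane(c,px,z):
    d=rays(c,px); e=np.array(c["eye"]); return e+d*((z-e[2])/d[:,2])[:,None]
def proj(c,p):
    q=(np.atleast_2d(p)-c["eye"])@Ro.from_euler('xyz',c["orientation"]).as_matrix()
    K=c["camera_matrix"]; return np.c_[K[0,2]-K[0,0]*q[:,0]/q[:,2], K[1,2]+K[1,1]*q[:,1]/q[:,2]]
def shot(n,name):
    c=viewer.read_camera(n); cv2.imwrite(f"pics/{name}.png",c["frame"][:,:,::-1]); return c
def blob(m,seed):
    n,l,s,ce=cv2.connectedComponentsWithStats(m.astype(np.uint8)*255)
    return [(i,s[i],ce[i]) for i in range(1,n) if s[i][4]>60],l
E
python3 - <<'E'
from h import *
c=shot("top","b_top"); f=c["frame"]; hsv=cv2.cvtColor(f,cv2.COLOR_RGB2HSV)
om=(hsv[...,0]<20)&(hsv[...,1]>110)&(hsv[...,2]>60)
dk=(f.max(2)<45)
for nm,m,z in (("orange",om,0.012),("dark",dk,0.019)):
    b,l=blob(m,None)
    for i,s,ce in b:
        pts=np.argwhere(l==i)[:,::-1]
        hull=cv2.convexHull(pts.astype(np.float32))
        w=plane(c,hull[:,0],z)[:,:2].astype(np.float32)
        print(nm,s,ce.round(1),cv2.minAreaRect(w))
E
```

```text
orange [ 342   78   56   68 1743] [366.3 103.4] ((0.744188666343689, -0.3161804676055908), (0.2230474054813385, 0.13216647505760193), 55.929893493652344)
orange [  0 107  10 128 835] [  3.3 184.5] ((0.5420964956283569, 0.7676314115524292), (0.3698945939540863, 0.025439878925681114), 3.3630733489990234)
orange [ 102  142   57   94 1778] [137.  190.7] ((0.49417349696159363, 0.4048100709915161), (0.11158403009176254, 0.25990498065948486), 79.5970687866211)
orange [ 190  147   41   71 1004] [210.6 183.4] ((0.5154487490653992, 0.17449192702770233), (0.08557331562042236, 0.19883252680301666), 80.46744537353516)
orange [ 143  253   45   95 1705] [171.8 294.4] ((0.17498299479484558, 0.2962949275970459), (0.11187870800495148, 0.2610419690608978), 87.96498107910156)
orange [144 293   4  35  79] [145.5 310.6] ((0.14635249972343445, 0.35014644265174866), (0.006707566324621439, 0.09481798857450485), 89.02731323242188)
dark [ 249   65   56   55 2453] [276.4  91.8] ((0.7849376201629639, -0.018042348325252533), (0.1641763299703598, 0.16379737854003906), 0.6755240559577942)
dark [332 163  18  62 546]
[... 647 characters left out ...]
1426701545715), (0.04003007337450981, 0.023044072091579437), 58.597511291503906)
dark [ 301  332  145   52 3812] [371.9 359.2] ((0.005895383656024933, -0.2953313887119293), (0.40494751930236816, 0.11655666679143906), 74.68059539794922)
dark [231 358  23  20 159] [240.8 368.4] ((-0.011944590136408806, 0.07749736309051514), (0.07060220092535019, 0.020545698702335358), 54.73985290527344)
dark [ 420  364   92   20 1242] [470.2 376.1] ((-0.024921264499425888, -0.5625467300415039), (0.05243122950196266, 0.26347243785858154), 0.04342634603381157)
dark [255 376  16   8  79] [260.8 380.4] ((-0.04206257313489914, 0.016169510781764984), (0.019025899469852448, 0.04227418825030327), 0.043428730219602585)
```

Run:
```python
from h import *
r.move_pose([0.486,-0.207,0.27],[np.pi,0,np.radians(-6-90)])
print(r.state()["time_s"],r.state()["position"],r.state()["joints"],r.state()["force"])
c=shot("wrist","c_w"); f=c["frame"]; np.save("c.npy",c,allow_pickle=True)
dk=(f.max(2)<45); b,l=blob(dk,None)
for i,s,ce in b:
    pts=np.argwhere(l==i)[:,::-1]; hull=cv2.convexHull(pts.astype(np.float32))
    print(s,ce,cv2.minAreaRect(plane(c,hull[:,0],0.019)[:,:2].astype(np.float32)))
```

```text
2.0583 [ 0.48594427 -0.20763394  0.27009545] [-4.06551400e-01  2.39280500e-01  1.87204224e+00 -1.97211147e-04
  1.03000230e+00  1.26951989e+00] [ 0.18801933 -0.3868851   0.16128037]
[245  84  23 177 899] [256.75973304 190.71301446] ((0.48046237230300903, -0.216697096824646), (0.017928624525666237, 0.18383634090423584), 82.54815673828125)
[230 149  11 108 167] [234.56886228 212.98802395] ((0.45412176847457886, -0.1930416375398636), (0.010707835666835308, 0.11677217483520508), 83.2416763305664)
[    0   220   512   164 28916] [269.78029465 316.3356965 ] ((0.33059632778167725, -0.20296260714530945), (0.6213278770446777, 0.20990565419197083), 83.94113159179688)
```

View pics/c_w.png

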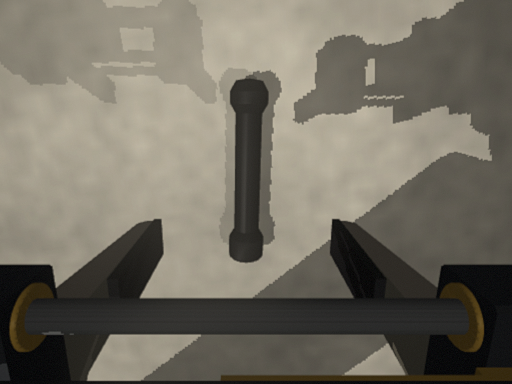

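The pestle shows clearly, from about (248,80) to (246,262), with its shaft nearly vertical between the fingers. I'll segment it properly.

Run:
```python
from h import *
c=np.load("c.npy",allow_pickle=True).item(); f=c["frame"]
print(f[170,215:285:3].max(1))
for t in (75,85):
    dk=(f.max(2)<t); dk[:70]=0; dk[268:]=0; dk[:,:215]=0; dk[:,285:]=0; b,l=blob(dk,None)
    for i,s,ce in b:
        pts=np.argwhere(l==i)[:,::-1]; hull=cv2.convexHull(pts.astype(np.float32))
        print(t,s,ce,cv2.minAreaRect(plane(c,hull[:,0],0.019)[:,:2].astype(np.float32)))
        mid=[]
        for row in range(125,222,8):
            x=pts[pts[:,1]==row][:,0]; mid.append(((x.min()+x.max())/2,row))
        w=plane(c,np.array(mid),0.019); p=np.polyfit(w[:,0],w[:,1],1); print(p,np.degrees(np.arctan(p[0])),np.polyval(p,.486))
t=c;tp=r.state()["position"]
```

```text
[175 172 170 171 148 148 152  43  48  59  67  51  49  45  43  73 107 106
 103 175 171 175 177 175]
75 [ 229   78   39  184 5082] [247.33097206 168.09208973] ((0.48340100049972534, -0.2085869014263153), (0.03586782515048981, 0.19037498533725739), 82.83574676513672)
[-0.12318378 -0.14931331] -7.022533031310881 -0.20918062759587375
85 [ 229   78   40  184 5175] [247.44695652 168.10048309] ((0.4833666980266571, -0.20899467170238495), (0.036701750010252, 0.19045229256153107), 82.83015441894531)
[-0.12655787 -0.14779041] -7.212885557967567 -0.2092975388584689
```

Run:
```python
from h import *
rot=[np.pi,0,np.radians(-7.1-90)]
p=[0.4848,-0.2090]
r.move_pose(p+[0.15],rot)
print(r.move_l(p+[0.093],rot,max_speed=0.06,stop_force=8))
print(r.state()["position"],r.state()["force"])
r.move_gripper(0.02,f_grip=45)
s=r.state(); print(s["grip_width"],s["force"],s["wrist_torque"])
r.move_l(p+[0.13],max_speed=0.06)
r.pause(0.3)
s=r.state(); print(s["time_s"],s["grip_width"],s["force"],s["wrist_torque"],s["position"])
```

```text
False
[ 0.48502026 -0.2090953   0.09326839] [ 0.69553246  0.03994015 -0.08699712]
0.024846866977507473 [ 0.26454979  0.0664182  -0.12564037] [ 0.03908044 -0.01373983 -0.00382401]
5.85 0.024890960002167187 [ 0.37557648  0.17477567 -3.81984482] [ 0.03057204  0.0186824  -0.02801965] [ 0.48465993 -0.20892486  0.129678  ]
```

Pestle held, reading about 3.8 N. Next I'll carry it over the rack at a safe height and look.

Run:
```python
from h import *
s=r.state(); r.move_l([s["position"][0],s["position"][1],0.30],max_speed=0.15)
a=np.radians(-9.5)
# offset back along rack axis so that wrist camera sees the rack
d=np.array([0.515,0.1745])-0.09*np.array([np.cos(a),np.sin(a)])
r.move_pose([d[0],d[1],0.34],[np.pi,0,a-np.pi/2])
s=r.state(); print(s["time_s"],s["position"],s["orientation"],s["joints"])
c=shot("wrist","d_w"); np.save("d.npy",c,allow_pickle=True)
c=shot("top","d_t"); np.save("dt.npy",c,allow_pickle=True)
c=shot("scene","d_s"); np.save("ds.npy",c,allow_pickle=True)
```

```text
8.6333 [0.42657721 0.18875433 0.33980928] [ 3.14159004e+00 -4.27096677e-04 -1.73712479e+00] [ 4.13578831e-01  6.34717415e-02  1.91538303e+00 -3.87631557e-04
  1.16297412e+00  2.15085741e+00]
```

View pics/d_w.png

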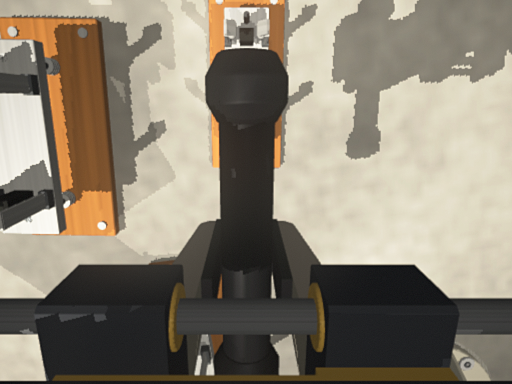

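View pics/d_t.png

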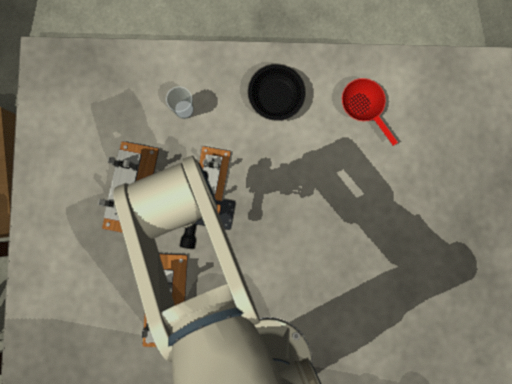

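Wrist view: the rack base spans columns about 209–285, with a clip at about (247,28). The held pestle is at about (247,90), nearly centred on it. I'll measure the base edges against the pestle axis here.

Run:
```python
from h import *
c=np.load("d.npy",allow_pickle=True).item(); f=c["frame"]; hsv=cv2.cvtColor(f,cv2.COLOR_RGB2HSV)
om=(hsv[...,0]<20)&(hsv[...,1]>110)&(hsv[...,2]>50); om[:,:195]=0; om[:,300:]=0
L=[];Rr=[]
for row in range(4,163,4):
    x=np.where(om[row])[0]
    if len(x)>3: L.append((x.min()-.5,row)); Rr.append((x.max()+.5,row))
L=np.array(L);Rr=np.array(Rr); print(L[:,0]);print(Rr[:,0])
wl=plane(c,L,.012);wr=plane(c,Rr,.012)
for w in (wl,wr):
    from numpy import polyfit
    k=np.ones(len(w),bool)
    for _ in range(4):
        p=np.polyfit(w[k,0],w[k,1],1); e=abs(w[:,1]-np.polyval(p,w[:,0])); k=e<.0015
    print("edge",np.degrees(np.arctan(p[0])),np.polyval(p,.515),k.sum(), w[:,0].min(),w[:,0].max())
# pestle shaft at rows 140-215
g=f.max(2); mid=[]
for row in range(128,200,6):
    x=np.where(g[row,200:300]<75)[0]+200; mid.append(((x.min()+x.max())/2,row)); print(row,x.min(),x.max(),end=' ')
w=plane(c,np.array(mid),0.34-0.074); p=np.polyfit(w[:,0],w[:,1],1); print("\npestle",np.degrees(np.arctan(p[0])),p,np.polyval(p,.4266))
# head
m=(g<75);m[:,:195]=0;m[:,300:]=0;m[:48]=0;m[124:]=0
ys,xs=np.where(m);print("head",xs.min(),xs.max(),ys.min(),plane(c,[[(xs.min()+xs.max())/2,88]],.266))
```

```text
[208.5 208.5 208.5 208.5 208.5 208.5 208.5 208.5 209.5 208.5 209.5 209.5
 209.5 209.5 209.5 210.5 210.5 211.5 211.5 211.5 211.5 211.5 211.5 211.5
 211.5 211.5 211.5]
[284.5 284.5 283.5 283.5 283.5 283.5 283.5 283.5 283.5 283.5 283.5 282.5
 282.5 282.5 282.5 281.5 281.5 280.5 280.5 280.5 280.5 280.5 280.5 280.5
 280.5 280.5 280.5]
edge -9.75785116263631 0.21633609808459903 27 0.43461729375197494 0.6067260214587675
edge -9.532997236252067 0.13075404104869176 27 0.42039881917298016 0.5927424440488253
128 219 273 134 220 274 140 220 273 146 220 273 152 220 273 158 220 273 164 220 272 170 220 272 176 220 272 182 220 272 188 221 272 194 221 272 
pestle -9.77730296452616 [-0.17232206  0.26190786] 0.18839526893402908
head 206 287 49 [[0.50222151 0.17541928 0.266     ]]
```

View pics/d_s.png

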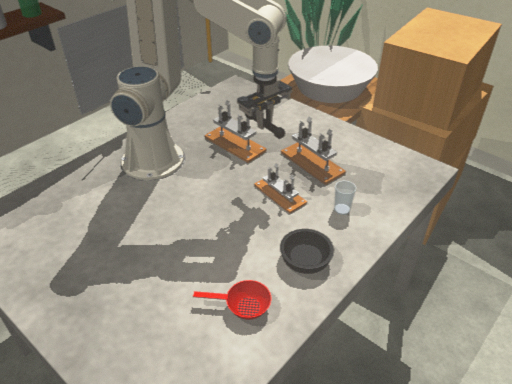

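Run:
```python
from h import *
a=np.radians(-9.7)
r.move_pose([0.515,0.174,0.30],[np.pi,0,a-np.pi/2])
r.move_l([0.515,0.174,0.235],[np.pi,0,a-np.pi/2],max_speed=0.08)
r.pause(0.3)
s=r.state(); print(s["time_s"],s["position"],s["orientation"],s["force"],s["wrist_torque"])
c=shot("wrist","e_w"); np.save("e.npy",c,allow_pickle=True)
c=shot("scene","e_s"); np.save("es.npy",c,allow_pickle=True)
f=c["frame"]; q=proj(c,[0.515,.174,.1])[0].astype(int); print(q)
cv2.imwrite("pics/e_sz.png",cv2.resize(f[q[1]-50:q[1]+50,q[0]-60:q[0]+60,::-1],None,fx=6,fy=6,interpolation=cv2.INTER_CUBIC))
```

```text
10.5167 [0.51511472 0.17403226 0.23531224] [-3.14115043e+00  3.04183137e-04 -1.74014817e+00] [-0.32860101 -0.33603564 -5.32590194] [ 0.05823683 -0.00711383 -0.02546197]
[280 172]
```

View pics/e_w.png

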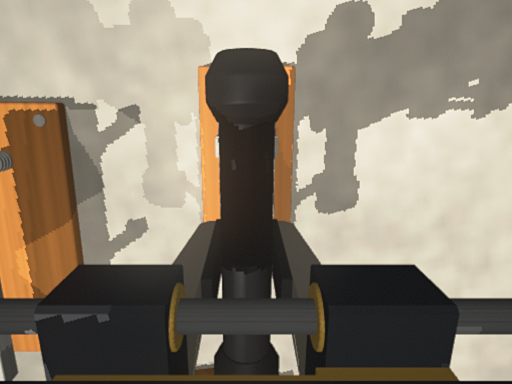

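View pics/e_sz.png

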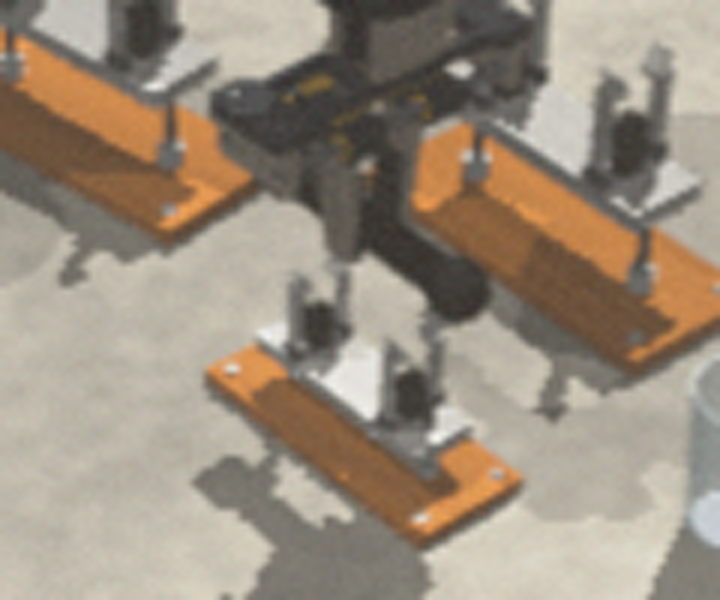

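The wrist view shows bar edges at columns about 217 and 276 (mid 246.5), and the pestle head at 206–288 (mid 247), so lateral alignment is good. The bar looks low. I'll check the base midline once more, then descend feeling for contact.

```bash
cat > press.py <<'E'
from h import *
E
python3 - <<'E'
from h import *
c=np.load("e.npy",allow_pickle=True).item(); f=c["frame"]; hsv=cv2.cvtColor(f,cv2.COLOR_RGB2HSV)
om=(hsv[...,0]<20)&(hsv[...,1]>110)&(hsv[...,2]>50); om[:,:185]=0; om[:,310:]=0
a=np.radians(-9.7); n=np.array([-np.sin(a),np.cos(a)]); o=np.array([.515,.174])
for row in (75,100,130,160,190,210):
    x=np.where(om[row])[0]; w=plane(c,[[x.min()-.5,row],[x.max()+.5,row]],.012)[:,:2]; print(row,x.min(),x.max(),((w-o)@n*1e3).round(1),w[:,0])
g=f.max(2)
for row in (140,160,180,200):
    x=np.where(g[row,205:290]<80)[0]+205; w=plane(c,[[x.min()-.5,row],[x.max()+.5,row]],.161)[:,:2]; print(row,x.min(),x.max(),((w-o)@n*1e3).round(1),w[:,0])
# descend to just over the possible contact range, watching force
s=r.state(); b=s["force"][2]
print(r.move_l([0.515,0.174,0.214],max_speed=0.05,stop_force=4))
r.pause(.3); F=[]
for _ in range(5):
    F.append(r.state()["force"][2]); r.pause(.03)
print(b,F,r.state()["time_s"],r.state()["position"])
E
```

```text
75 198 294 [ 42.  -42.2] [0.61437827 0.60013758]
100 199 293 [ 41.9 -42.1] [0.59368354 0.57948482]
130 200 292 [ 41.9 -42.1] [0.56786122 0.55365379]
160 201 291 [ 42.  -42.2] [0.54085629 0.52663977]
190 202 290 [ 42.1 -42.2] [0.5125856  0.49835956]
210 203 290 [ 41.8 -42.8] [0.4929365  0.47864978]
140 219 274 [ 12.6 -13.6] [0.57011149 0.56569291]
160 220 272 [ 12.3 -12.8] [0.56076324 0.55651827]
180 220 273 [ 12.5 -13.5] [0.55120649 0.54681518]
200 221 272 [ 12.2 -13.2] [0.54126616 0.5369717 ]
False
-3.5587364312241574 [np.float64(-4.754642128000562), np.float64(-4.5484440855034745), np.float64(-3.9157074667237173), np.float64(-3.584771748180505), np.float64(-4.545646638520602)] 11.65 [0.51505335 0.17402953 0.21413685]
```

Alignment holds within about 0.5 mm. Now a slow descent until first touch.

Run:
```python
from h import *
t=r.state()["time_s"]
hit=r.move_l([0.515,0.174,0.170],max_speed=0.012,stop_force=4)
s=r.state(); print(hit,s["position"],s["force"],s["time_s"])
r.pause(.2); F=[]
for _ in range(5):
    F.append(r.state()["force"]); r.pause(.03)
print(np.mean(F,0),r.state()["wrist_torque"],r.state()["time_s"])
```

```text
True [0.51500889 0.17395309 0.1822377 ] [1.76369081 0.0111762  1.23626876] 14.0167
[1.93889605 0.28303737 1.19803937] [ 0.0807534  -0.33748963  0.03159136] 14.3833
```

Run:
```python
from h import *
c=shot("scene","f_s"); np.save("fs.npy",c,allow_pickle=True)
f=c["frame"]; p=r.state()["position"]; u=np.array([np.cos(np.radians(-9.7)),np.sin(np.radians(-9.7)),0])
ax=np.array([p[0],p[1],p[2]-.074]); 
print(proj(c,[ax-.092*u,ax,ax+.060*u,ax+.092*u]))
q=proj(c,ax)[0].astype(int)
z=cv2.resize(f[q[1]-50:q[1]+50,q[0]-60:q[0]+60,::-1],None,fx=6,fy=6,interpolation=cv2.INTER_CUBIC).copy()
for P in proj(c,[ax-.092*u,ax,ax+.060*u,ax+.092*u]): cv2.circle(z,tuple(((P-q+[60,50])*6).astype(int)),4,(0,0,255),-1)
cv2.imwrite("pics/f_sz.png",z)
c=shot("wrist","f_w")
```

```text
[[263.31950821 158.83530859]
 [279.96288544 171.03308184]
 [291.40257661 179.41712296]
 [297.70516421 184.0362296 ]]
```

View pics/f_sz.png

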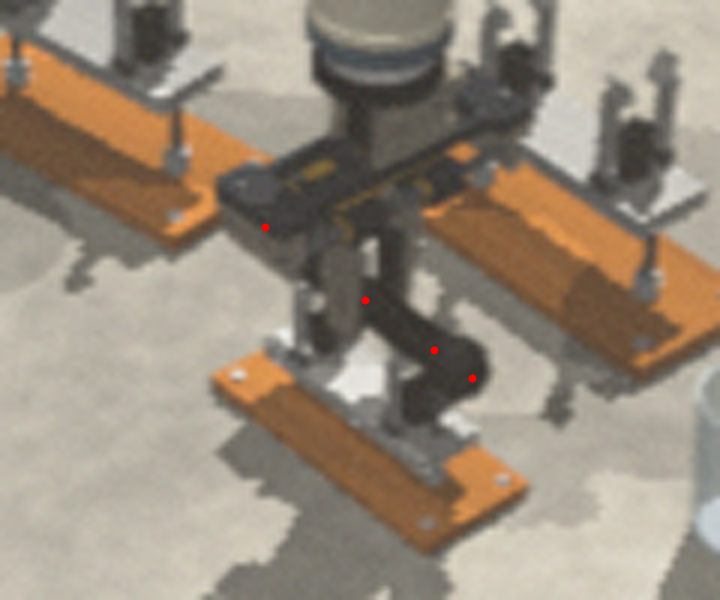

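View pics/f_w.png

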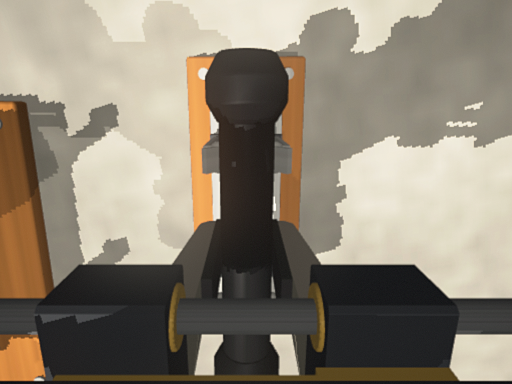

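The pestle sits level on its predicted axis; the wrist view centres the clip leaves (215 and 280, row 155) on the shaft. The torque suggests the far clip touched first. I'll press in small steps, watching force and moment.

```bash
cat > press.py <<'E'
from h import *
B=-4.2
def F():
    a=[];T=[]
    for _ in range(3):
        s=r.state(); a.append(s["force"]); T.append(s["wrist_torque"]); r.pause(.015)
    return np.mean(a,0),np.mean(T,0)
def step(z,v=0.008,cap=21.0,rot=None,xy=(0.515,0.174)):
    f,_=F(); now=f[2]-B
    hit=r.move_l([xy[0],xy[1],z],rot,max_speed=v,stop_force=max(1.5,cap-now))
    f,t=F(); s=r.state()
    print(f"t{s['time_s']:.2f} z{s['position'][2]*1e3:.2f} tgt{z*1e3:.2f} F{f[2]-B:.1f} fx{f[0]:.1f} fy{f[1]:.1f} T{np.round(t,2)} hit{hit}")
    return f[2]-B,hit,t
E
python3 - <<'E'
from press import *
z=0.1822
for i in range(4):
    z-=0.0005
    f,h,t=step(z)
    if h or f>18: break
E
```

```text
t14.83 z181.59 tgt181.70 F6.5 fx-0.1 fy0.6 T[0.09 0.02 0.02] hitFalse
t15.18 z181.16 tgt181.20 F6.7 fx-1.1 fy0.5 T[ 0.14  0.15 -0.  ] hitFalse
t15.53 z180.72 tgt180.70 F8.0 fx-1.4 fy0.0 T[0.09 0.17 0.02] hitFalse
t15.88 z180.26 tgt180.20 F7.7 fx-0.7 fy0.3 T[0.05 0.13 0.01] hitFalse
```

Run:
```python
from press import *
z=0.1802; pk=0
for i in range(14):
    z-=0.0007
    f,h,t=step(z); pk=max(pk,f)
    if h or (f<pk-4): break
```

```text
t16.23 z179.57 tgt179.50 F8.9 fx0.3 fy0.4 T[ 0.01 -0.04  0.01] hitFalse
t16.58 z178.85 tgt178.80 F8.2 fx0.8 fy-0.5 T[-0.   -0.13  0.03] hitFalse
t16.93 z178.07 tgt178.10 F8.7 fx0.8 fy0.5 T[ 0.02 -0.19  0.  ] hitFalse
t17.28 z177.36 tgt177.40 F7.9 fx1.1 fy0.0 T[ 0.06 -0.16  0.  ] hitFalse
t17.63 z176.60 tgt176.70 F7.9 fx0.6 fy0.2 T[ 0.04 -0.14  0.01] hitFalse
t17.98 z175.88 tgt176.00 F7.2 fx0.6 fy0.3 T[ 0.07 -0.13  0.04] hitFalse
t18.33 z175.22 tgt175.30 F6.3 fx0.3 fy0.3 T[ 0.03 -0.11 -0.02] hitFalse
t18.68 z174.49 tgt174.60 F6.0 fx0.9 fy0.1 T[ 0.1  -0.11  0.01] hitFalse
t19.03 z173.81 tgt173.90 F5.1 fx0.3 fy0.4 T[ 0.07 -0.04  0.03] hitFalse
t19.38 z173.11 tgt173.20 F5.2 fx0.5 fy-0.2 T[ 0.06 -0.09  0.02] hitFalse
t19.73 z172.34 tgt172.50 F3.3 fx0.8 fy0.5 T[ 0.06 -0.12 -0.01] hitFalse
```

Run:
```python
from press import *
z=0.1725
for i in range(14):
    z-=0.0008
    f,h,t=step(z,cap=13)
    if h or f>9: break
```

```text
t20.08 z171.56 tgt171.70 F2.1 fx0.9 fy0.3 T[ 0.07 -0.17 -0.01] hitFalse
t20.43 z170.78 tgt170.90 F1.5 fx0.3 fy-0.1 T[ 0.07 -0.14  0.01] hitFalse
t20.78 z169.98 tgt170.10 F0.7 fx0.2 fy0.3 T[ 0.08 -0.12  0.01] hitFalse
t21.13 z169.18 tgt169.30 F0.8 fx0.3 fy0.2 T[ 0.08 -0.13 -0.02] hitFalse
t21.48 z168.39 tgt168.50 F-0.4 fx0.5 fy-0.0 T[ 0.07 -0.14 -0.02] hitFalse
t21.83 z167.60 tgt167.70 F-0.8 fx0.4 fy0.4 T[ 0.07 -0.09  0.02] hitFalse
t22.18 z166.79 tgt166.90 F-1.0 fx1.0 fy-0.0 T[ 0.06 -0.1  -0.  ] hitFalse
t22.53 z166.00 tgt166.10 F-1.3 fx0.5 fy0.5 T[ 0.05 -0.13 -0.01] hitFalse
t22.88 z165.19 tgt165.30 F-1.1 fx0.5 fy0.1 T[ 0.06 -0.11 -0.02] hitFalse
t23.23 z164.43 tgt164.50 F-1.7 fx0.9 fy0.0 T[ 0.06 -0.1   0.02] hitFalse
t23.58 z163.65 tgt163.70 F-1.8 fx0.3 fy0.3 T[ 0.07 -0.1  -0.02] hitFalse
t23.93 z162.86 tgt162.90 F-1.9 fx1.1 fy-0.3 T[ 0.07 -0.09  0.03] hitFalse
t24.28 z162.42 tgt162.10 F4.7 fx-1.7 fy-0.4 T[-0.06  0.19 -0.02] hitFalse
t24.63 z161.69 tgt161.30 F10.0 fx-2.5 fy-1.2 T[-0.15  0.41  0.01] hitFalse
```

Load picked up again at TCP z ≈ 162.5 mm. That's about 10 mm past lip height, as predicted for home. I'll press slightly more to seat both ends, then release.

Run:
```python
from press import *
step(0.1608,cap=16)
r.pause(.2); step(0.1618,cap=16)
r.move_gripper(0.06)
r.pause(.2)
f,t=F(); print(f,t,r.state()["grip_width"],r.state()["position"],r.state()["time_s"])
c=shot("wrist","g_w"); c=shot("scene","g_s")
f=c["frame"]; q=proj(c,[.515,.174,.088])[0].astype(int)
cv2.imwrite("pics/g_sz.png",cv2.resize(f[q[1]-50:q[1]+50,q[0]-60:q[0]+60,::-1],None,fx=6,fy=6,interpolation=cv2.INTER_CUBIC))
```

```text
t24.98 z161.35 tgt160.80 F11.5 fx-3.0 fy-1.2 T[-0.19  0.55  0.02] hitFalse
t25.56 z161.90 tgt161.80 F7.9 fx-1.4 fy-0.9 T[-0.08  0.27  0.02] hitFalse
[0.07051081 0.57846079 0.09462397] [ 0.03839272 -0.0049681  -0.00895005] 0.060158471973483445 [0.51500036 0.17402397 0.16180684] 26.475
```

View pics/g_w.png

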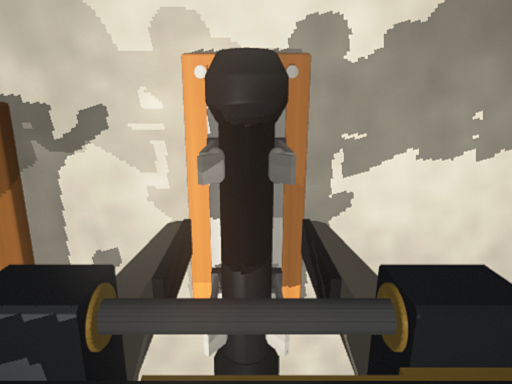

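View pics/g_sz.png

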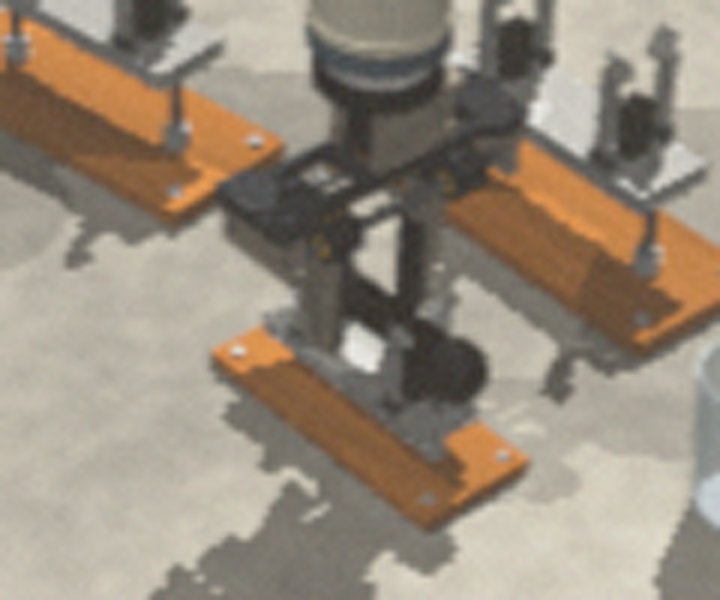

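Released, and the shaft lies inside both clips (leaves at columns 210 and 283, row 160, around shaft mid 247). While pressing, the moment showed more load on the near saddle. I'll probe the shaft top with closed fingertips on both sides of centre, which also gently seats each end.

Run:
```python
from press import *
a=np.radians(-9.7); u=np.array([np.cos(a),np.sin(a)]); o=np.array([.515,.174])
r.move_l([*o,0.235],max_speed=0.08)
r.move_gripper(0.0,f_grip=20); print(r.state()["grip_width"])
for d in (0.018,-0.018):
    p=o+d*u
    r.move_l([*p,0.198],max_speed=0.08); r.pause(.2)
    f0,_=F(); z=.198
    h=r.move_l([*p,0.183],max_speed=0.008,stop_force=3); s=r.state(); z1=s["position"][2]
    f,_=F(); 
    print(d,h,"touch z",z1*1e3,"F",f[2]-f0[2],"t",s["time_s"])
    if h:
        h=r.move_l([*p,z1-.003],max_speed=0.006,stop_force=5); f,_=F(); s=r.state(); print(" press z",s["position"][2]*1e3,f[2]-f0[2],h)
    r.move_l([*p,0.200],max_speed=0.08)
```

```text
0.0008889681216277483
0.018 True touch z 188.95840613382737 F 4.641937214044998 t 30.6417
 press z 188.29506923433118 8.949656612611792 True
-0.018 True touch z 188.86480318466366 F 6.011132892243921 t 33.35
 press z 188.19314239647494 9.882698449190922 True
```

Both sides touch at 188.9 mm and respond stiffly, so the pestle is level and bearing on both saddles. I'll retract and take a last look.

Run:
```python
from press import *
p=r.state()["position"]
r.move_l([p[0],p[1],0.30],max_speed=0.15)
r.move_pose([0.40,-0.05,0.36],[np.pi,0,np.radians(-99.7)])
c=shot("top","h_t"); f=c["frame"]; q=proj(c,[.515,.174,.088])[0].astype(int)
cv2.imwrite("pics/h_tz.png",cv2.resize(f[q[1]-50:q[1]+50,q[0]-60:q[0]+60,::-1],None,fx=6,fy=6,interpolation=cv2.INTER_CUBIC))
dk=(f.max(2)<50); dk[:,:q[0]-40]=0; dk[:,q[0]+40:]=0; dk[:q[1]-50]=0; dk[q[1]+50:]=0
ys,xs=np.where(dk); print(plane(c,[[(xs.min()+xs.max())/2,(ys.min()+ys.max())/2]],.088),ys.min(),ys.max())
mid=[((x.min()+x.max())/2,y) for y in range(ys.min()+2,ys.max()-1,3) for x in [np.where(dk[y])[0]] if 4<len(x)<22]
w=plane(c,np.array(mid),.088); k=np.polyfit(w[:,0],w[:,1],1); print(np.degrees(np.arctan(k[0])),np.polyval(k,.515))
s=r.state(); print(s["time_s"],s["force"])
shot("scene","h_s")
```

```text
[[0.51449207 0.17547265 0.088     ]] 147 211
-10.032364402710025 0.1751229936401987
35.9417 [0.13028506 0.71636873 0.32945697]
```

View pics/h_tz.png

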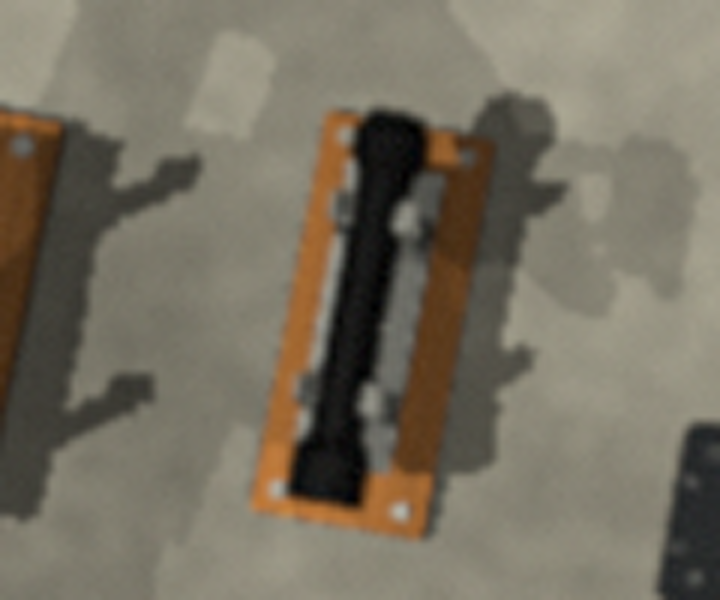

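View pics/h_s.png

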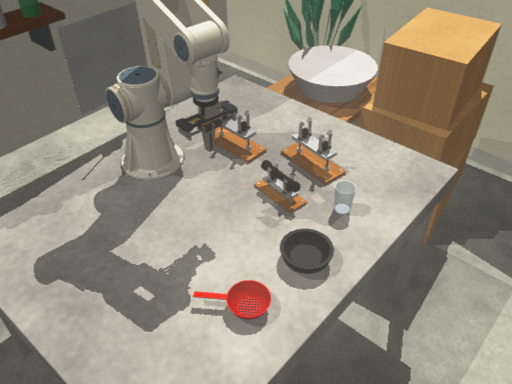

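The pestle lies along the channel inside both clips (zoomed top view, axis from about (390,145) to (330,470)). Its centre is at about (0.5145, 0.175), and the mortar, strainer and tumbler haven't moved. Handing in.

Run:
```python
from h import *
r.move_gripper(0.05); r.pause(0.2); print(r.state()["time_s"]); r.job_done()
```

```text
37.0417
the job is handed in; nothing more can be done
```

The pestle is in the clips of the smallest rack, seated on both saddles and released. I handed the job in at about 37 s of the 62 s allowed, and it reported no verdict.

**Pressing:** The lips gave way at about 9 N. After the snap the load fell away, then rose again at an axis height of about 88 mm, roughly 10 mm past lip height, as expected for home with the bar set about 28 mm low. My highest averaged reading was about 11.5 N, well under 24 N; a brief peak between readings could have been a little higher.

**Last checks:**
- **Level:** closed fingertips touched the shaft top at the same height, within 0.1 mm, 18 mm either side of centre. Both sides resisted stiffly when pressed to 9–10 N.
- **Position:** the top view puts the pestle about 1 mm from the channel line and middle, and within about 0.5° of its direction.
- **Other objects:** the mortar, strainer and tumbler looked unmoved, and the arm was clear of everything.

**What disagreed:**
- The lip resistance of about 9 N is below the stated 12–20 N, so I relied on the second load rise and the probing to confirm it was home.
- While pressing, the moment reading put more load on the near saddle, but the probing showed no tilt.
- The top view places the pestle's line about 1 mm off the wrist camera's estimate, which is within the calibration error.

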